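# Release a bicycle trailer's ball hitch and hold the drawbar up

## Task

The trailer's hitch is to be greased: pull the spring latch on the side of the coupler straight out, away from the coupler, until you feel it reach its stop, and keep it pulled while you lift the drawbar's coupler end off the ball. Raise the coupler at least 7 cm and finish while still holding it up there, steady, in the gripper; leave the tin, the wrench and the mug where they are.

Things in the scene. Friction and masses are not known exactly. Their poses are not given: they have to be found in the camera images.
- board: Plywood board 440 x 170 x 18 mm fixed on the table. Origin: on the table surface, straight below the centre of the hitch ball. Its x axis runs level along the drawbar from ball to pivot bracket, z is up, the latch is on its -y side. It spans x -90 to 350, y -85 to 85 mm. The steel ball (diameter 40 mm, flat underside, neck 16 mm) has its centre 85 mm above the table.
- pivot (a point): Axis of the pivot pin on which the drawbar swings, in the steel bracket at the far end of the drawbar: 280 mm along the board's x axis from the ball, 98 mm above the table. The pin runs along the board's y axis. It does not move.
- coupler (a point): Centre of the top face of the coupler, the bright metal hood (66 mm along the drawbar, 56 mm wide) that covers the ball at the free end of the grey drawbar (tube 30 x 30 mm); 113 mm above the table while seated. The drawbar with coupler weighs 0.45 to 0.9 kg, and falls back on the ball if let go.
- drawbar (a joint): Swing of the drawbar about the pivot pin in rad: 0 seated level on the ball, growing as the coupler end rises, up to 0.7. The coupler rises about 28 mm per 0.1 rad, moving in an arc round the pivot. It cannot rise while the latch plate is under the ball.
- paddle (a point): Centre of the latch's upright black rubber paddle: 44 mm along the drawbar, 14 mm thick (board's y), 36 mm high, top 157 mm above the table when seated. Latched, it stands 69 mm from the ball's axis to the board's -y, its inner face 34 mm from the coupler. Pinch it from above across its thickness; it may turn between the pads. Lifting it lifts the drawbar, which carries the latch.
- latch (a joint): Travel of the spring latch in m: 0 latched, growing as the paddle is pulled towards the board's -y (away from the coupler), to a hard stop at 0.014. The spring pulls back with about 4 N at 0 and 9 N at the stop; the latch plate clears the ball from about 0.008 on. It springs shut when let go.
- tin: Bystander: low round aluminium grease tin, 76 mm diameter, 44 mm high, origin at the centre of its underside. Leave alone.
- wrench: Bystander: steel wrench 170 mm long lying on the table, along its x axis. Leave alone.
- mug: Bystander: blue mug 80 mm diameter, 90 mm high, origin at the centre of its underside. Leave alone.

How it is judged (in metres and radians):
On the way, in this order (a step that is already met when the one before it is completed fails the run):
1. the latch is pulled out to its stop (at least 12 of 14 mm) while the drawbar is still seated (value of joint latch above 0.012 m and value of joint drawbar below 0.03 rad and contact force between the fingers and board above 1 N), for 0.1 s.
2. the drawbar is lifted clear of the ball in the gripper (value of joint drawbar above 0.2 rad and contact force between the fingers and board above 1 N), for 0.2 s.
At the end, for the whole second after the job is handed in: The top of the coupler is at least 65 mm higher than when seated (above 178 mm over the table), held there by the fingers alone (contact over 1 N, nothing else under it), steady (drawbar swinging slower than 0.08 rad/s), and the tin, wrench and mug are within 30 mm of where they began (height (world z) of coupler above 0.178 m and contact force between the fingers and board above 1 N and velocity of joint drawbar between -0.08 and 0.08 rad/s and contact force between board and tin below 0.3 N and contact force between board and wrench below 0.3 N and contact force between board and mug below 0.3 N and distance of each of tin, wrench, mug from where it was at the start of the episode below 0.03 m); the arm keeps its last pose, push and grip.
It fails at once if a bystander is shoved or knocked over (distance of any of tin, wrench, mug from where it was at the start of the episode above 0.03 m or angle between any of mug, tin's own z axis and vertical above 0.5 rad).
It also fails if it takes over 51 s, if anything falls off the work surface, if the arm or the gripper's body presses on something with over 40 N, if the wrist force passes 120 N, or if a joint passes its speed limit or range.

## Robot

A 7-joint arm with a two-finger parallel gripper is mounted at the origin on the work surface. World frame = base frame: x ahead of the robot, y to its left, z up, the work surface at z = 0. Lengths are in m, angles in degrees, forces in N, time in s.
With the tool pointing down it reaches from about 0.425 to 0.875 m from the base axis. Payload 4.7 kg.
Tool frame: the origin (TCP) lies at the very end of the fingers, on their centre line; the grasp point (between the pads) lies 19 mm behind it; y points along the fingers, z is the direction in which the jaws open and shut, and the axes are right-handed (so a half turn about y gives the same grasp; the last joint's range is limited). The gripper opens to 87 mm and grips with 3 to 60 N. Pads are 19 mm wide; open, the fingers measure 117 mm over their backs; the gripper's body (75 mm by 190 mm) begins 51 mm behind the grasp point.
Start: joints at [75.636, 18.392, -4.016, 83.108, 1.295, 78.541, -3.26], TCP at [0.17, -0.627, 0.223] pointing down, gripper open.
Joint ranges: [-163.93, 163.93], [-17.29, 119.83], [-79.2, 71.16], [3.27, 140.29], [-89.18, 269.18], [5.43, 117.66], [-154.24, 154.24]. Speed limits (degrees/s): [147.25, 147.25, 180, 180, 180, 180, 180].

## Interface

Orientations are given as [roll, pitch, yaw] about the fixed x, y, z axes, in that order (R = Rz(yaw) Ry(pitch) Rx(roll)).
In Python, from cell import env gives the robot as it stands.
- The arm moves only by the shell command python3 -m pendant 'ROWS' [FORCE]. ROWS is JSON, one flat list of numbers, 7 for each row, row after row: the shift along the world's x, y, z in units of 40 mm (1.0 is 40 mm), then the turn, a rotation vector about the world's x, y, z in units of 10 degrees (1.0 is 10 degrees), then the finger opening in mm, from 0 to 87. In form: [x, y, z, wx, wy, wz, jaw, x, y, z, wx, wy, wz, jaw, ...]. A call has 1 to 10 rows; each row shifts and turns the commanded pose from where the row before left it; what a row does not reach is not made up. A row lasts 1/8 s, in which the tool goes at most 62.5 mm and 10.7 degrees, less where a joint would pass 70% of its speed; a pose out of reach is approached as far as the arm can. A call is refused whole if a number of a shift passes 1 or a number of a turn 1, either way. A call with a gripper value outside its range is refused whole. The fingers move at their own pace and stop on an object; FORCE is the grip in N (left out, the last holds). Time passes only in rows, so rows that do not move let the fingers close. It gives the time, the measured TCP pose, the force and the opening at its end, in the units of the state.
- env.get_obs(): the state, without advancing time (a new reading comes with each control period).
- env.read_camera(name): name is "side" or "top"; returns a dict with "image" (400x640x3 uint8, red, green, blue), "fx", "fy", "cx", "cy" (pixels), "k1" (the pictures are not rectified: a ray, as slopes to the right and down, at radius r is drawn at 1 + k1 r^2 times it, then the intrinsics apply), "cam_to_world" (4x4, takes a point from camera to world coordinates). Camera axes: x right, y up, looking along -z (the intrinsics and any distortion apply to the point x, -y, -z); pixel columns grow to the right and rows downward; lengths in m; the calibration is good to about 2 mm. A picture is of the moment at which its call begins. There is no depth.
- env.sign_off(): hands the job in, once; it reports no verdict.
The state is a dict: "time_s": time; "qpos": joint angles; "joint_velocities": joint speeds; "effort": joint torques, N m; "tool_pos": TCP position; "tool_rot": TCP orientation; "force": force on the tool from outside, world axes, zero at the start; "wrist_torque": the same for the moment, N m; "grip_width": finger opening in m.
Only numpy, scipy, OpenCV 4.12 (cv2) and the standard library are available. Lean on these libraries where they do the work, as an engineer would, in place of code of your own. Each camera call takes 0.05 s, during which the arm holds its last target.

## Working session

There is one attempt and no reset: what is moved stays moved. The work goes in short steps, Python scripts to look and compute and a shell command to move; the robot and the scene stay as the last step left them, time stands still between calls to the robot, and variables do not carry over. Pictures are saved under pics/ and viewed, and the job is handed in when it is done.

```bash
mkdir -p pics; ls
python3 - <<'E'
from cell import env
import cv2,numpy as np
o=env.get_obs(); print({k:np.round(o[k],3).tolist() for k in o})
for n in("side","top"):
    c=env.read_camera(n); cv2.imwrite(f"pics/{n}0.png",c["image"][:,:,::-1]); print(n,c["fx"],c["cx"],c["cy"],c["k1"],np.round(c["cam_to_world"],3).tolist())
E
```

```text
pics
{'time_s': 0.0, 'qpos': [75.639, 18.44, -4.016, 83.174, 1.296, 78.541, -3.259], 'joint_velocities': [-0.041, -0.03, -0.076, 0.039, 0.028, -0.135, 0.094], 'effort': [-0.0, -49.129, -0.404, -31.253, -0.064, 0.044, 0.0], 'tool_pos': [0.17, -0.627, 0.221], 'tool_rot': [-90.11, -0.007, -164.827], 'force': [-0.773, -0.284, 0.069], 'wrist_torque': [-0.009, -0.039, -0.023], 'grip_width': 0.087}
side 419.8395595368502 316.1576237853373 203.63506854700788 0.017502415755710824 [[0.914, 0.312, -0.261, 0.361], [-0.406, 0.679, -0.611, -0.552], [-0.014, 0.664, 0.747, 0.687], [0.0, 0.0, 0.0, 1.0]]
top 386.92013051408105 319.03409277445775 204.9111523443455 -0.0897201256288946 [[-0.0, 0.983, -0.186, 0.395], [-1.0, -0.003, -0.017, -0.057], [-0.017, 0.186, 0.982, 0.922], [0.0, 0.0, 0.0, 1.0]]
```

View pics/side0.png

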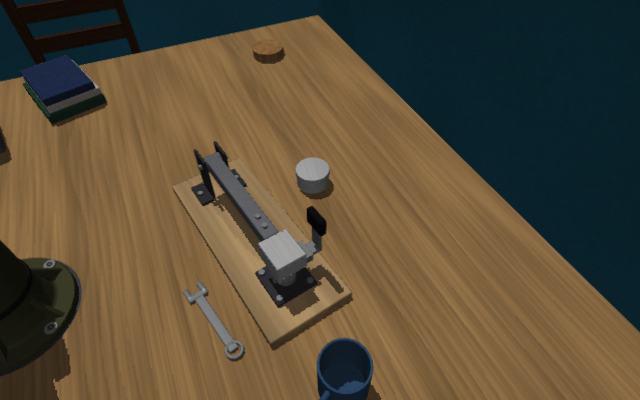

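View pics/top0.png

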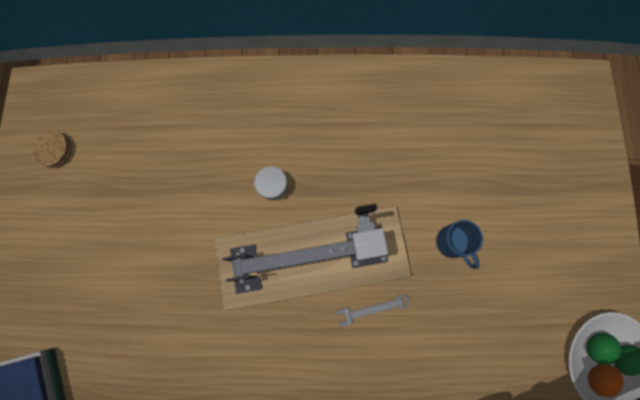

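The side view shows the paddle at (316,221), the coupler top at (283,252), the tin at (313,175) and the mug at (345,370). In the top view the paddle is at (366,209), the coupler at (369,243) and the board corners at about (216,240), (397,206), (411,276) and (224,308). I'll zoom in to get precise corners.

Run:
```python
import cv2
a=cv2.imread("pics/top0.png")[190:320,205:425]; cv2.imwrite("pics/topz.png",cv2.resize(a,None,fx=3.6,fy=3.6,interpolation=cv2.INTER_CUBIC))
a=cv2.imread("pics/side0.png")[135:345,165:365]; cv2.imwrite("pics/sidez.png",cv2.resize(a,None,fx=2.8,fy=2.8,interpolation=cv2.INTER_CUBIC))
```

```text
(no output)
```

View pics/topz.png

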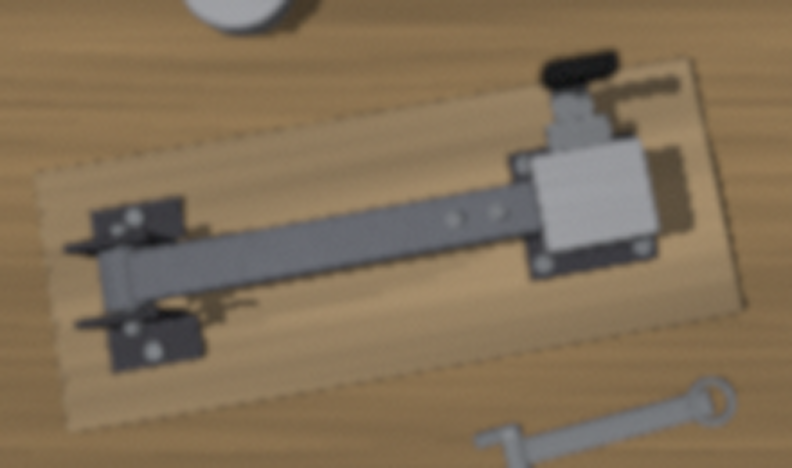

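View pics/sidez.png

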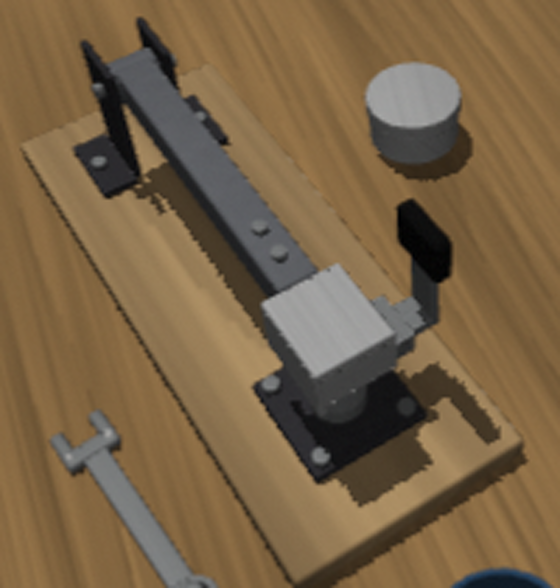

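```bash
cat > h.py <<'E'
import numpy as np
from cell import env
from scipy.optimize import least_squares
def proj(c,P):
    P=np.atleast_2d(P);T=np.linalg.inv(c["cam_to_world"]);q=P@T[:3,:3].T+T[:3,3]
    u=q[:,0]/-q[:,2];v=-q[:,1]/-q[:,2];s=1+c["k1"]*(u*u+v*v)
    return np.c_[c["fx"]*u*s+c["cx"],c["fy"]*v*s+c["cy"]]
def ray_z(c,uv,z):
    f=lambda p:(proj(c,[p[0],p[1],z])[0]-uv)
    return least_squares(f,[.5,-.2]).x
def b2w(p,P):
    P=np.atleast_2d(P);c,s=np.cos(p[2]),np.sin(p[2])
    return np.c_[p[0]+c*P[:,0]-s*P[:,1],p[1]+s*P[:,0]+c*P[:,1],P[:,2]]
E
python3 - <<'E'
from h import *
ct=env.read_camera("top");cs=env.read_camera("side")
B=np.array([[350,-85,18],[-90,-85,18],[-90,85,18],[350,85,18],[33,-28,113],[-33,-28,113],[-33,28,113],[33,28,113]])/1e3
top=np.array([(37,172),(690,58),(746,308),(70,430),(531,157),(639,137),(658,231),(548,252)])/3.6+[205,190]-.36
side=np.array([(207,67),(522,442),(298,583),(22,148),(338,266),(396,333),(317,377),(263,309)])/2.8+[165,135]-.3
f=lambda p:np.r_[proj(ct,b2w(p,B))-top,proj(cs,b2w(p,B))-side].ravel()
best=min((least_squares(f,[.5,-.2,a],loss='soft_l1') for a in (0,1.57,3.1,-1.57)),key=lambda r:r.cost)
p=best.x;print(p,np.degrees(p[2]));print(np.round(best.fun.reshape(-1,2),1).tolist())
np.save("p.npy",p)
for n,q in dict(coupler=[0,0,.113],paddle=[0,-.069,.157],pivot=[.28,0,.098]).items():
    w=b2w(p,q);print(n,w.round(3),proj(ct,w).round(1),proj(cs,w).round(1))
c,s=np.cos(p[2]),np.sin(p[2]);print("xdir",c,s,"-y dir",s,-c)
print("paddle c side z.139",proj(cs,b2w(p,[0,-.069,.139])),ray_z(ct,(367.,208.),.157),ray_z(cs,(316.,221.),.139))
print("tin",ray_z(ct,(271,182),.044),ray_z(cs,(313,168),.044),"mug",ray_z(ct,(466,236),.09),ray_z(cs,(345,355),.09))
E
```

```text
[ 0.46758924 -0.15134099 -4.53402602] -259.7805550235038
[[-1.2, -0.0], [-0.3, -1.3], [-0.4, 0.4], [-0.5, 0.8], [0.6, -0.6], [1.3, -0.7], [1.5, -0.6], [1.0, -0.7], [0.4, -2.2], [0.9, -0.9], [-1.4, 1.0], [-2.0, -1.6], [0.1, -1.0], [0.2, 1.0], [-0.8, 1.8], [-1.5, -1.4]]
coupler [[ 0.468 -0.151  0.113]] [[370.8 242.9]] [[281.5 249.1]]
paddle [[ 0.535 -0.139  0.157]] [[366.4 207.1]] [[315.3 214. ]]
pivot [[0.418 0.124 0.098]] [[240.4 267. ]] [[212. 162.]]
xdir -0.177418745301274 0.9841354524737546 -y dir 0.9841354524737546 0.177418745301274
paddle c side z.139 [[315.45553583 220.8938882 ]] [ 0.53373831 -0.14033435] [ 0.5362345  -0.13969162]
tin [0.61687796 0.07067572] [0.62205774 0.07296145] mug [ 0.48324404 -0.36213572] [ 0.48891767 -0.34700534]
```

The fit agrees with both views to 1–2 px. Independent measurements of the paddle put it at (0.535, -0.140). The board's yaw is 100.2°, so the pull direction is (0.984, 0.177). The jaw needs an 85° turn. I'll move above the paddle next.

```bash
python3 -m pendant '[0.7,0.9,0,0,0,0.6,50, 0.7,0.9,0,0,0,0.6,50, 0.7,0.9,0,0,0,0.6,50, 0.7,0.9,0,0,0,0.7,50, 0.7,0.9,0,0,0,0.7,50, 0.7,0.9,0,0,0,0.7,50, 0.7,0.9,0,0,0,0.7,50]' 40; python3 -m pendant '[0.7,0.9,0,0,0,0.7,42, 0.7,0.9,0,0,0,0.7,42, 0.7,0.9,0,0,0,0.7,42, 0.7,0.9,0,0,0,0.7,42, 0.7,0.9,0,0,0,0.6,42, 0.4,0.9,0,0,0,0.5,42, 0,0,0,0,0,0,42, 0,0,0,0,0,0,42]'
```

```text
time_s: 1.08
tool_pos: [0.3668, -0.374, 0.2225]
tool_rot: [-90.0, -0.0, -118.6]
force: [0.4, -0.6, -0.9]
grip_width: 0.0501
time_s: 2.08
tool_pos: [0.5217, -0.1602, 0.2224]
tool_rot: [-90.0, -0.0, -79.9]
force: [-0.2, -0.1, -0.6]
grip_width: 0.042
```

```bash
python3 -m pendant '[0.33,0.5,0,0,0,0,42, 0,0,-0.5,0,0,0,42, 0,0,-0.5,0,0,0,42, 0,0,0,0,0,0,42, 0,0,0,0,0,0,42]'
python3 - <<'E'
from h import *
import cv2
print(env.get_obs()["tool_pos"])
a=env.read_camera("side")["image"][150:320,215:415,::-1];b=env.read_camera("top")["image"][150:320,290:490,::-1]
cv2.imwrite("pics/a1.png",np.hstack([cv2.resize(i,(400,340),interpolation=cv2.INTER_CUBIC) for i in (a,b)]))
E
```

```text
time_s: 2.7
tool_pos: [0.5353, -0.1405, 0.1833]
tool_rot: [-90.0, -0.0, -79.9]
force: [-0.8, 0.3, 0.3]
grip_width: 0.0419
[ 0.53533453 -0.14051088  0.18326509]
```

View pics/a1.png

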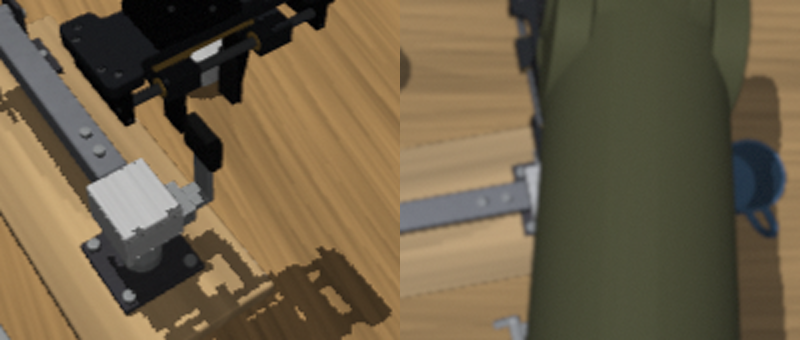

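In the side view (left half of the picture), the finger tips at about (178,125) and (232,103) straddle the paddle top at (203,125). The alignment looks right, so I'll descend and close.

```bash
python3 -m pendant '[0,0,-0.4,0,0,0,42, 0,0,-0.4,0,0,0,42, 0,0,-0.4,0,0,0,42, 0,0,-0.28,0,0,0,42, 0,0,0,0,0,0,42, 0,0,0,0,0,0,42]'; python3 -m pendant '[0,0,0,0,0,0,0,0,0,0,0,0,0,0,0,0,0,0,0,0,0,0,0,0,0,0,0,0]' 40
```

```text
time_s: 3.55
tool_pos: [0.5357, -0.1393, 0.1237]
tool_rot: [-90.0, -0.0, -79.8]
force: [0.7, 0.1, -1.0]
grip_width: 0.0417
time_s: 4.05
tool_pos: [0.5354, -0.1394, 0.1235]
tool_rot: [-90.0, -0.0, -79.8]
force: [0.6, -0.1, 0.8]
grip_width: 0.0139
```

I've gripped the paddle: the opening is 13.9 mm against its 14 mm thickness. Now I'll pull it in steps.

```bash
python3 -m pendant '[0.12,0.022,0,0,0,0,0, 0.12,0.022,0,0,0,0,0, 0,0,0,0,0,0,0]'; python3 -m pendant '[0.06,0.011,0,0,0,0,0,0,0,0,0,0,0,0]';python3 -m pendant '[0.05,0.009,0,0,0,0,0,0,0,0,0,0,0,0]'
```

```text
time_s: 4.42
tool_pos: [0.5434, -0.138, 0.1234]
tool_rot: [-90.2, 0.0, -79.9]
force: [-7.1, -0.1, 6.0]
grip_width: 0.0139
time_s: 4.68
tool_pos: [0.5454, -0.1376, 0.1233]
tool_rot: [-90.3, 0.0, -79.9]
force: [-7.6, -1.0, 5.9]
grip_width: 0.0134
time_s: 4.92
tool_pos: [0.5472, -0.1373, 0.1234]
tool_rot: [-90.3, 0.0, -79.9]
force: [-8.7, -0.9, 6.6]
grip_width: 0.0139
```

```bash
for i in 1; do python3 -m pendant '[0.05,0.009,0,0,0,0,0,0,0,0,0,0,0,0]'; done; python3 -m pendant '[0.05,0.009,0,0,0,0,0,0,0,0,0,0,0,0]'; python3 -m pendant '[0.05,0.009,0,0,0,0,0,0,0,0,0,0,0,0]'
```

```text
time_s: 5.18
tool_pos: [0.549, -0.137, 0.1234]
tool_rot: [-90.3, 0.0, -79.9]
force: [-10.0, -0.7, 5.8]
grip_width: 0.0137
time_s: 5.42
tool_pos: [0.5494, -0.1369, 0.1233]
tool_rot: [-90.5, 0.0, -79.9]
force: [-12.8, 0.1, 10.0]
grip_width: 0.0134
time_s: 5.68
tool_pos: [0.5495, -0.1369, 0.1231]
tool_rot: [-90.8, 0.1, -79.9]
force: [-18.0, -0.4, 13.1]
grip_width: 0.0134
```

The latch moved about 14.2 mm, then the force climbed from 10 to 18 N with no further motion, so it's at its stop. Next I'll work out the arc rows.

Run:
```python
from h import *
p=np.load("p.npy");c,s=np.cos(p[2]),np.sin(p[2])
t=np.arange(0,.31,.05)
x=-.28*np.cos(t)+.026*np.sin(t);z=.28*np.sin(t)+.026*np.cos(t)
for a,b in zip(np.diff(x),np.diff(z)):print(np.round(np.array([a*c,a*s,b])/.04,3),np.round(np.degrees(.05)/10*np.array([-s,c]),3))
```

```text
[-0.007  0.041  0.349] [-0.282 -0.051]
[-0.01   0.058  0.347] [-0.282 -0.051]
[-0.013  0.075  0.343] [-0.282 -0.051]
[-0.016  0.091  0.339] [-0.282 -0.051]
[-0.019  0.108  0.334] [-0.282 -0.051]
[-0.022  0.124  0.328] [-0.282 -0.051]
```

```bash
python3 -m pendant '[-0.003,0.02,0.174,-0.141,-0.025,0,0, -0.004,0.021,0.175,-0.141,-0.026,0,0, -0.005,0.029,0.174,-0.141,-0.025,0,0, -0.005,0.029,0.173,-0.141,-0.026,0,0, 0,0,0,0,0,0,0]'
python3 - <<'E'
from h import *
import cv2
a=env.read_camera("side")["image"][130:300,200:400,::-1]
cv2.imwrite("pics/a2.png",cv2.resize(a,(700,595),interpolation=cv2.INTER_CUBIC))
E
```

```text
time_s: 6.3
tool_pos: [0.5488, -0.1336, 0.1487]
tool_rot: [-90.7, -5.7, -79.9]
force: [-11.9, -3.5, -2.8]
grip_width: 0.0143
```

View pics/a2.png

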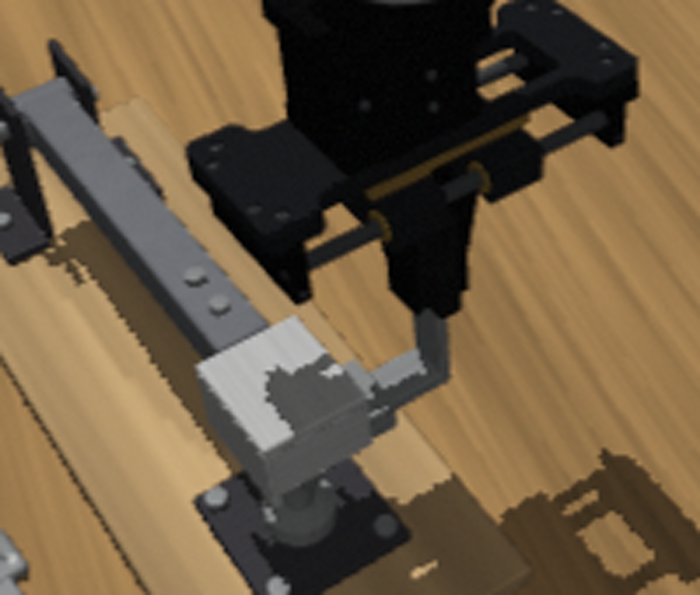

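The coupler at about (285,390) is rising off the ball, and the paddle is still held and pulled. I'll keep lifting.

```bash
python3 -m pendant '[-0.006,0.037,0.172,-0.141,-0.025,0,0, -0.007,0.038,0.171,-0.141,-0.026,0,0, -0.008,0.045,0.17,-0.141,-0.025,0,0, -0.008,0.046,0.169,-0.141,-0.026,0,0, 0,0,0,0,0,0,0]'; python3 -m pendant '[-0.009,0.054,0.167,-0.141,-0.025,0,0, -0.01,0.054,0.167,-0.141,-0.026,0,0, -0.011,0.062,0.164,-0.141,-0.025,0,0, -0.011,0.062,0.164,-0.141,-0.026,0,0, 0,0,0,0,0,0,0, 0,0,0,0,0,0,0, 0,0,0,0,0,0,0]'
python3 - <<'E'
from h import *
import cv2
a=env.read_camera("side")["image"][130:300,200:400,::-1]
cv2.imwrite("pics/a3.png",cv2.resize(a,(700,595),interpolation=cv2.INTER_CUBIC))
cv2.imwrite("pics/a3t.png",env.read_camera("top")["image"][:,:,::-1])
E
```

```text
time_s: 6.98
tool_pos: [0.5476, -0.1273, 0.176]
tool_rot: [-90.8, -11.5, -79.9]
force: [-11.5, -5.0, -2.7]
grip_width: 0.0139
time_s: 7.85
tool_pos: [0.5461, -0.1186, 0.2021]
tool_rot: [-90.8, -17.2, -79.9]
force: [-11.9, -5.0, -0.7]
grip_width: 0.0135
```

View pics/a3.png

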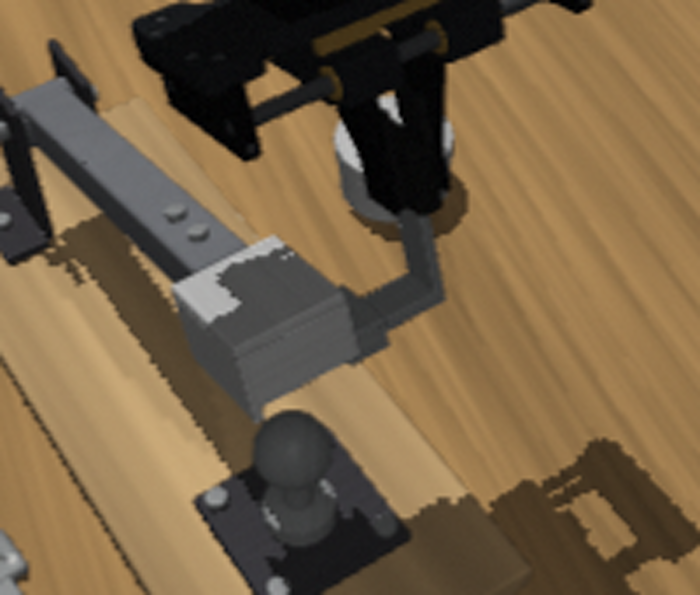

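Run:
```python
from h import *
p=np.load("p.npy");cs=env.read_camera("side")
px=np.array([(175,288),(275,237),(352,292),(235,348)])/3.5+[200,130]-.36
C=np.array([[.033,.028],[.033,-.028],[-.033,-.028],[-.033,.028]])
def m(t):
    x=C[:,0]-.28;z=.015
    return np.c_[.28+x*np.cos(t)+z*np.sin(t),C[:,1],.098-x*np.sin(t)+z*np.cos(t)]
r=least_squares(lambda t:(proj(cs,b2w(p,m(t[0])))-px).ravel(),[.3])
print(r.x,m(r.x[0])[:,2].mean(),r.fun.round(1))
for i in range(2):
    o=env.get_obs();print(o["time_s"],o["tool_pos"].round(4) if hasattr(o["tool_pos"],'round') else o["tool_pos"],np.round(o["force"],1),np.abs(o["joint_velocities"]).max());env.read_camera("side")
```

```text
[0.28692988] 0.1916292660457384 [-2.  -0.2 -0.2 -0.6 -1.8  0.6 -0.6  1.3]
8.0 [ 0.5461 -0.1186  0.2021] [-11.9  -3.6  -2. ] 0.05066422276043663
8.05 [ 0.5461 -0.1186  0.2021] [-12.7  -4.2  -1.5] 0.13123364713924213
```

View pics/a3t.png

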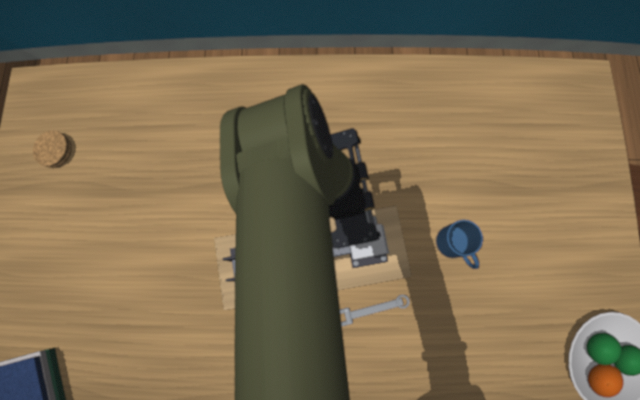

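The coupler is measured at 0.192 m, a rise of about 79 mm, and it's steady. The mug at (460,238) and the wrench at (375,309) are where they began, and the tin is visible in its place in the side view. I'll hand it in.

Run:
```python
from cell import env
print(env.sign_off())
```

```text
the job is handed in; nothing more can be done
None
```

I pulled the latch out to its stop and kept it pulled while lifting the coupler off the ball. I handed the job in at about 8 s with the coupler still held up in the gripper; no verdict was reported.

- **Latch:** I pinched the paddle from above at 40 N. It moved about 14 mm, then the pull rose from 10 to 18 N with no further motion, so it was at its stop with the drawbar still seated.
- **Lift:** I followed the arc round the pivot, tilting the tool with the drawbar. The last side picture gives a swing of about 0.287 rad and the coupler top at about 192 mm, roughly 79 mm above seated. The arm's own rise at the tool tip agrees, at 79 mm.
- **Steadiness:** the arm's position did not change between the final readings. The opening was 13.5 mm on the 14 mm paddle, and the wrist force stayed steady at about 12–13 N.
- **Bystanders:** the mug and wrench appear unmoved in the last top picture. The arm hid the tin there, so I only judged it by eye in the side picture, where it looked to be in its place.

No check failed. The model of the scene matched the pictures to about 2 pixels, and my two camera estimates of the mug's position differed by about 15 mm, but I never worked close to it.

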